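# Bolt up the cutting mill and charge it

### The job

The cutting mill's sloping cover is closed but its three captive T knobs are slack: turn each of them clockwise to its end stop. Only when all three are home, take the scoop tray of plastic offcuts from the balance and tip all of them into the mill's feed hopper, then set the empty tray gently back on the balance pan, flat on its base, for back-weighing. Leave the flasks and the beaker where they stand.

Things in the scene. Friction and masses are not known exactly. Their poses are not given: they have to be found in the camera images.
- mill: bench cutting mill, fixed, 190 mm wide. Origin on the bench below the centre of its round cover (166 mm across, face centre 103 mm up, normal leaning 35 deg from vertical to -x); x runs back to the motor (ends at 380 mm, 137 mm high), y left seen from the front. In the cover's middle a cap 54 mm wide, 8 mm high; three T knobs 60 mm from the centre. Hopper on top, behind the cover
- knob_upper (a joint): captive quarter-turn bolt at the top of the cover; turn in rad: 0 slack (T grip up and down the slope), 1.571 home on a firm end stop (T grip level across the cover). Grows clockwise seen from outside the cover. Starts at 0.1 to 0.7; light friction (0.12 N m), stays where it is left
- grip_upper (a point): middle of the black T grip of the knob at the top of the cover, 27 mm out from the cover's face. Bar 64 mm long (this frame's x), 16 mm wide (y), 26 mm deep (z: 14 to 40 mm off the face). z points out of the cover along the bolt, 35 deg from vertical; the frame turns with the knob
- knob_left (a joint): captive quarter-turn bolt at the lower +y (mill's own frame) side of the cover; turn in rad: 0 slack (T grip up and down the slope), 1.571 home on a firm end stop (T grip level across the cover). Grows clockwise seen from outside the cover. Starts at 0.1 to 0.7; light friction (0.12 N m), stays where it is left
- grip_left (a point): middle of the black T grip of the knob at the lower +y (mill's own frame) side of the cover, 27 mm out from the cover's face. Bar 64 mm long (this frame's x), 16 mm wide (y), 26 mm deep (z: 14 to 40 mm off the face). z points out of the cover along the bolt, 35 deg from vertical; the frame turns with the knob
- knob_right (a joint): captive quarter-turn bolt at the lower -y (mill's own frame) side of the cover; turn in rad: 0 slack (T grip up and down the slope), 1.571 home on a firm end stop (T grip level across the cover). Grows clockwise seen from outside the cover. Starts at 0.1 to 0.7; light friction (0.12 N m), stays where it is left
- grip_right (a point): middle of the black T grip of the knob at the lower -y (mill's own frame) side of the cover, 27 mm out from the cover's face. Bar 64 mm long (this frame's x), 16 mm wide (y), 26 mm deep (z: 14 to 40 mm off the face). z points out of the cover along the bolt, 35 deg from vertical; the frame turns with the knob
- hopper_mouth (a point): centre of the mouth of the mill's round steel feed hopper, at rim height, 216 mm above the bench, 165 mm behind the cover's centre; axes as the mill's. Mouth 170 mm outside, 164 mm clear; 22 mm straight collar, then a funnel down to a closed floor about 86 mm across, 74 mm below the rim
- balance: top-loading balance, fixed, cream, 250 x 190 mm, 66 mm high at the back, lower at the display in front. Origin on the bench under its centre, x from the display to the back
- pan (a point): centre of the top of the balance's flat square steel pan, 160 x 160 mm, 78 mm above the bench; axes as the balance's
- tray: stainless scoop tray, loose, about 190 g, on the balance pan, offcuts in it. Origin under the middle of its flat floor, x to the pouring nose, z up. Floor 100 x 100 mm, walls 32 mm high at the sides and back; the open nose has a lip that climbs 15 deg and ends at x = 80 mm, 10 mm up. Level handle behind: x = -50 to -122 mm, 14 mm wide, 16 mm high, axis 26 mm above the underside
- offcut_0: off-white plastic offcut, a block of 24 to 30 mm a side, about 22 g; origin at the centre of one face (the underside at the start). Slides on the tilted tray from about 25 to 36 degrees, on the lip 15 degrees more
- offcut_1: off-white plastic offcut, a block of 24 to 30 mm a side, about 22 g; origin at the centre of one face (the underside at the start). Slides on the tilted tray from about 25 to 36 degrees, on the lip 15 degrees more
- offcut_2: off-white plastic offcut, a block of 24 to 30 mm a side, about 22 g; origin at the centre of one face (the underside at the start). Slides on the tilted tray from about 25 to 36 degrees, on the lip 15 degrees more
- offcut_3: off-white plastic offcut, a block of 24 to 30 mm a side, about 22 g; origin at the centre of one face (the underside at the start). Slides on the tilted tray from about 25 to 36 degrees, on the lip 15 degrees more
- offcut_4: off-white plastic offcut, a block of 24 to 30 mm a side, about 22 g; origin at the centre of one face (the underside at the start). Slides on the tilted tray from about 25 to 36 degrees, on the lip 15 degrees more
- flask_0: stoppered glass volumetric flask beside the mill on its -y side, by the hopper, 62 mm across, 149 mm tall, loose; origin under its centre, z up
- flask_1: the same kind of flask on the mill's -y side, farther forward, by the cover
- beaker: glass beaker beside the balance, 82 mm across, 110 mm tall, loose; origin under its centre, z up
There are look-alikes about, which are no part of the job. What is shaped like the offcut_4 but orange or yellow is not meant.

How it is judged:
By the outcome, as a careful person would: the job done as asked, in the order asked, and still so for the second after the job is handed in, with the robot touching nothing.
It also fails if it takes over 72 s, if anything falls off the work surface, if the arm or the gripper's body presses on something with over 40 N, if the wrist force passes 120 N, or if a joint passes its speed limit or range.

### The arm

A 6-joint arm with a two-finger parallel gripper is mounted at the origin on the work surface. World frame = base frame: x ahead of the robot, y to its left, z up, the work surface at z = 0. Lengths are in m, angles in rad, forces in N, time in s.
With the tool pointing down it reaches from about 0.35 to 0.975 m from the base axis. Payload 4.9 kg.
Tool frame: the origin (TCP) lies at the very end of the fingers, on their centre line; the grasp point (between the pads) lies 19 mm behind it; z points along the fingers, y is the direction in which the jaws open and shut (so a half turn about z gives the same grasp; the last joint's range is limited). The gripper opens to 85 mm and grips with 20 to 120 N. Pads are 22 mm wide; open, the fingers measure 114 mm over their backs; the gripper's body (76 mm by 85 mm) begins 54 mm behind the grasp point. The pads swing forward as they close: fully open they stand 13 mm farther back than shut.
Start: joints at [-1.392, 0.053, 1.613, -0, 1.476, -0.119], TCP at [0.183, -0.597, 0.231] pointing down, gripper open.
Joint ranges: [-3.01, 3.01], [-1.01, 2.22], [0.06, 2.58], [-1.02, 4.17], [0.09, 2.62], [-3.14, 3.14]. Speed limits (rad/s): [2.57, 2.57, 3.14, 3.14, 3.14, 3.14].

### API

Orientations are given as a unit quaternion [w, x, y, z].
In Python, from station import robot gives the robot as it stands. Calls block until the motion is done:
- robot.move_to(position, orientation): joint-space move of the TCP to a pose.
- robot.line_to(position, max_speed=0.15, attitude=None, force_limit=None): straight line of the TCP; attitude=None keeps the orientation; max_speed is the mean speed in m/s. With force_limit (N) it stops when the force on the tool has changed by that much, and returns True; else False.
- robot.goto_joints(angles): joint-space move.
- robot.set_gripper(opening, grip_force=None): finger opening in m; grip_force is the grip in N (None keeps the last); returns when the fingers have stopped.
- robot.pause(seconds).
- robot.ik(position, orientation): joint angles nearest the present ones, or None.
- robot.read_camera(name): name is "scene" or "side" or "wrist"; returns (picture, depth): 384x512x3 uint8, blue, green, red; 384x512 float32, m along the optical axis (not along the pixel's ray), 0 where there is no reading.
- robot.calibration(name): a dict with "fx", "fy", "cx", "cy" (pixels), "dist" ([k1, k2, p1, p2, k3] as OpenCV has them; the pictures are not rectified), "R" (3x3) and "t" (3): a world point X has camera coordinates R X + t; the wrist camera has in their place "T_tool_cam" (4x4, takes a point from camera to tool coordinates, whose origin is the TCP and whose axes are the flange's). Camera axes: x right, y down, z forward; pixel columns grow to the right and rows downward; lengths in m; the calibration is good to about 2 mm. A picture is of the moment at which its call begins: read the wrist's pose just before it. calibration takes no time and is no camera call.
A pose or a line that the arm cannot do raises robot.Unreachable and nothing moves.
- robot.finish_job(): hands the job in, once; it reports no verdict.
Readings, each from a call of its own:
- robot.read_clock(): time.
- robot.read_joint_positions(): joint angles.
- robot.read_joint_vel(): joint speeds.
- robot.read_effort(): joint torques, N m.
- robot.read_eef_pos(): TCP position.
- robot.read_ee_rot(): TCP orientation.
- robot.read_contact_force(): force on the tool from outside, world axes, zero at the start.
- robot.read_moment(): the same for the moment, N m.
- robot.read_opening(): finger opening in m.
Only numpy, scipy, OpenCV 4.12 (cv2) and the standard library are available. Lean on these libraries where they do the work, as an engineer would, in place of code of your own. Each camera call takes 0.05 s, during which the arm holds its last target. There are 200 camera calls.

## Working session

There is one attempt and no reset: what is moved stays moved. The work goes in short steps, each a Python script; the robot and the scene stay as the last script left them, time stands still between calls to the robot, and variables do not carry over. Pictures are saved under pics/ and viewed, about 8 in all and at most 12, crops included, and the job is handed in when it is done.

```bash
ls; mkdir -p pics; python3 - <<'E'
from station import robot
import cv2,numpy as np
for n in("scene","side"):
    im,d=robot.read_camera(n); cv2.imwrite(f"pics/{n}0.png",im); np.savez(f"{n}0.npz",im=im,d=d)
    c=robot.calibration(n); print(n,c)
print(robot.calibration("wrist"),robot.read_clock(),robot.read_ee_rot())
a=[cv2.imread(f"pics/{n}0.png") for n in("scene","side")]
E
```

```text
pics
scene {'fx': 416.676764303761, 'fy': 416.676764303761, 'cx': 255.91769988832954, 'cy': 195.28360968870405, 'dist': array([-0.14071485,  0.        ,  0.        ,  0.        ,  0.        ]), 'R': array([[-7.09364024e-01,  7.04842300e-01, -1.18217634e-04],
       [ 6.01563476e-01,  6.05335220e-01, -5.21239539e-01],
       [-3.67320114e-01, -3.69819692e-01, -8.53410411e-01]]), 't': array([ 0.46362227, -0.23693588,  1.31853528])}
side {'fx': 385.9087211418597, 'fy': 385.9087211418597, 'cx': 253.75247145483755, 'cy': 190.6209058985088, 'dist': array([-0.09766422,  0.        ,  0.        ,  0.        ,  0.        ]), 'R': array([[ 0.90255038, -0.43034778, -0.01426867],
       [-0.22291808, -0.43865202, -0.87056989],
       [ 0.36838884,  0.78891393, -0.49183785]]), 't': array([-0.55205696,  0.22926313,  0.79559579])}
{'fx': 326.47462893840157, 'fy': 326.47462893840157, 'cx': 253.26277925461318, 'cy': 192.04437170410452, 'dist': array([0.02206193, 0.        , 0.        , 0.        , 0.        ]), 'T_tool_cam': array([[ 2.42066119e-04, -9.53013749e-01, -3.02926949e-01,
         7.85656915e-02],
       [ 9.99999549e-01, -4.76051287e-05,  9.48856986e-04,
         6.71706262e-04],
       [-9.18694630e-04, -3.02927042e-01,  9.53013307e-01,
        -1.43047880e-01],
       [ 0.00000000e+00,  0.00000000e+00,  0.00000000e+00,
         1.00000000e+00]])} 0.1 [-8.86412710e-04  9.88932772e-01  1.48361676e-01 -1.13467084e-05]
```

View pics/scene0.png

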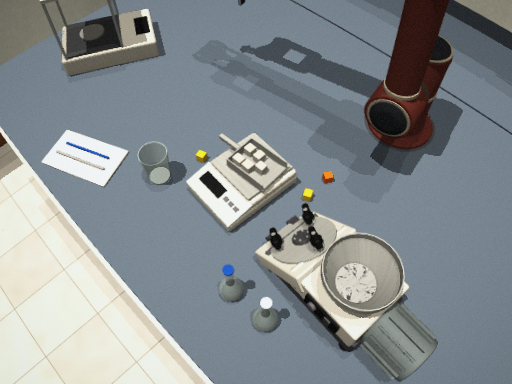

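View pics/side0.png

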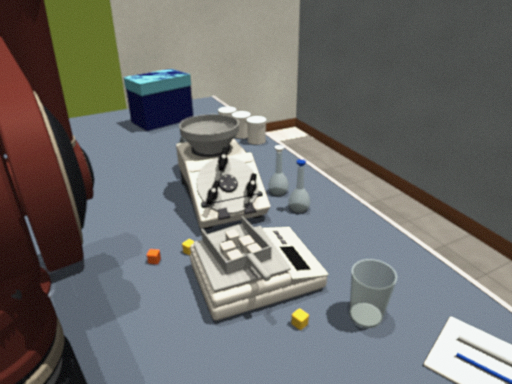

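```bash
cat > h.py <<'E'
import numpy as np,cv2
from scipy.spatial.transform import Rotation as Ro
def cloud(im,d,c,Rt=None):
    v,u=np.mgrid[:d.shape[0],:d.shape[1]]
    K=np.array([[c['fx'],0,c['cx']],[0,c['fy'],c['cy']],[0,0,1]])
    p=cv2.undistortPoints(np.stack([u,v],-1).reshape(-1,1,2).astype(float),K,c['dist']).reshape(*d.shape,2)
    P=np.dstack([p*d[...,None],d])
    if Rt is None: W=(P-c['t'])@c['R']
    else: W=P@Rt[:3,:3].T+Rt[:3,3]
    W[d==0]=np.nan
    return W
def qm(q): return Ro.from_quat(np.roll(q,-1)).as_matrix()
def mq(M): return np.roll(Ro.from_matrix(M).as_quat(),1)
def wristcloud(robot):
    p=robot.read_eef_pos(); q=robot.read_ee_rot()
    T=np.eye(4);T[:3,:3]=qm(q);T[:3,3]=p
    im,d=robot.read_camera("wrist");c=robot.calibration("wrist")
    return im,d,cloud(im,d,c,T@c['T_tool_cam'])
def circ(xy):
    A=np.c_[2*xy,np.ones(len(xy))];s=np.linalg.lstsq(A,(xy**2).sum(1),rcond=None)[0]
    return s[:2],np.sqrt(s[2]+s[:2]@s[:2])
E
python3 - <<'E'
from station import robot
from h import *
s=np.load("scene0.npz");W=cloud(s['im'],s['d'],robot.calibration("scene"))
for n,(u,v) in dict(hop=(355,283),kU=(316,237),kL=(307,213),kR=(276,238),cap=(300,238),bal_disp=(212,184),pan=(262,190),tray=(255,163),hand=(231,143),bkr=(153,155),f0=(266,303),f1=(228,270),motor=(398,335)).items():
    print(n,W[v,u].round(3))
# hopper rim
m=np.zeros(s['d'].shape,bool);m[215:330,300:420]=1
m&=(abs(W[...,2]-.216)<.004)
xy=W[m][:,:2]
for i in range(5):
    c,r=circ(xy);e=abs(np.hypot(*(xy-c).T)-r);xy=xy[e<max(.004,np.median(e)*2.5)]
print("hopper",c,r,len(xy))
# cover plane normals
m=np.zeros(s['d'].shape,bool);m[210:265,262:330]=1
P=W[m];P=P[(P[:,2]>.06)&(P[:,2]<.15)]
rng=np.random.default_rng(0);best=0
for i in range(800):
    a=P[rng.integers(len(P),size=3)];n=np.cross(a[1]-a[0],a[2]-a[0]);n/=np.linalg.norm(n)+1e-12;n*=np.sign(n[2])
    if abs(n[2]-np.cos(np.radians(35)))>.06: continue
    k=abs((P-a[0])@n)<.002
    if k.sum()>best:best=k.sum();I=k
Q=P[I];n=np.linalg.svd(Q-Q.mean(0))[2][2];n*=np.sign(n[2]);print("cover n",n,best,Q.mean(0),"yaw",np.arctan2(-n[1],-n[0]))
# pan
m=np.zeros(s['d'].shape,bool);m[130:230,180:300]=1
m&=abs(W[...,2]-.078)<.004
print("pan rect",cv2.minAreaRect(W[m][:,:2].astype(np.float32)))
a=cv2.resize(s['im'][205:330,245:415],None,fx=3.5,fy=3.5,interpolation=2);b=cv2.resize(s['im'][130:230,185:300],None,fx=4,fy=4,interpolation=2)
cv2.imwrite("pics/c1.png",a);cv2.imwrite("pics/c2.png",b)
E
```

```text
hop [0.591 0.242 0.144]
kU [0.583 0.116 0.178]
kL [0.526 0.046 0.124]
kR [0.628 0.041 0.128]
cap [0.582 0.076 0.111]
bal_disp [ 0.608 -0.214  0.057]
pan [ 0.538 -0.093  0.085]
tray [ 0.489 -0.169  0.081]
hand [ 0.501 -0.25   0.107]
bkr [ 0.662 -0.409  0.056]
f0 [0.76  0.137 0.149]
f1 [0.765 0.026 0.147]
motor [0.613 0.379 0.136]
hopper [0.5883501  0.24095569] 0.08308967006973625 451
cover n [-0.04855071 -0.57355787  0.81772502] 1307 [0.58476094 0.08002383 0.10518928] yaw 1.4863493155253993
pan rect ((0.5011900663375854, -0.10407967865467072), (0.308030366897583, 0.16122224926948547), 86.93238067626953)
```

View pics/c1.png

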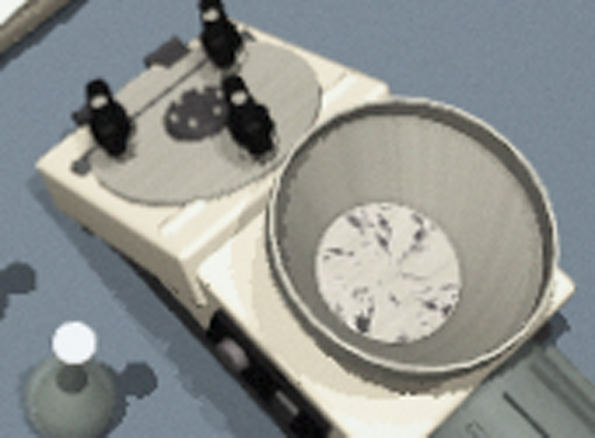

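View pics/c2.png

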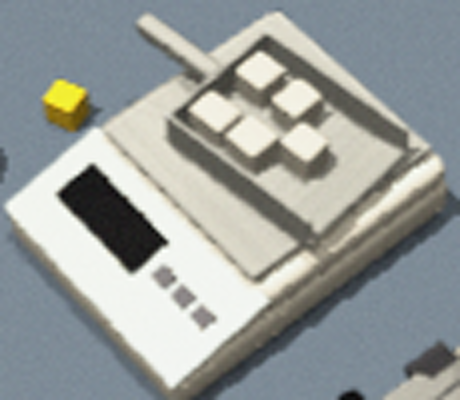

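Five white blocks sit in the tray; its handle (scene 231,143) points away from the mill, and the orange/yellow cubes on the bench (202,156; 308,195; 328,177) are the look-alikes. In the enlarged crop, the knobs are upper (316,238), left (307,213) and right (276,238). Next I check IK and go in for a close look.

```bash
cat >> h.py <<'E'
class Mill:
    def __init__(s,o,yaw):
        s.x=np.array([np.cos(yaw),np.sin(yaw),0]);s.y=np.array([-s.x[1],s.x[0],0]);z=np.array([0,0,1.])
        a=np.radians(35);s.n=np.cos(a)*z-np.sin(a)*s.x;s.u=np.cos(a)*s.x+np.sin(a)*z
        s.c=np.array([o[0],o[1],.103])
        s.k=dict(U=s.c+.06*s.u,L=s.c-.03*s.u+.052*s.y,R=s.c-.03*s.u-.052*s.y)
    def R(s,t,flip=0):   # tool attitude with tool x along the bar at turn t
        x=(np.cos(t)*s.u-np.sin(t)*s.y)*(-1 if flip else 1);z=-s.n
        return np.c_[x,np.cross(z,x),z]
E
python3 - <<'E'
from station import robot
from h import *
m=Mill((.5744,.0765),1.486)
def tr(p,R):
    q=robot.ik(p,mq(R)); return None if q is None else np.round(q,2)
for f in(0,1):
  for k in m.k:
    for t in(.1,.7,1.6): print(f,k,t,tr(m.k[k]+.012*m.n,m.R(t,f)))
for f in(0,1):
  for t in(0,.4,.8,1.2,1.57): print("view",f,t,tr(m.c+.14*m.n,m.R(t,f)))
# pour: nose dir yaw, tool lean (deg; 0 = down, + body to the back), tilt
lip=np.array([.588,.241,.236])
for yaw in(0,.4,.8,1.2,1.5):
  X=np.array([np.cos(yaw),np.sin(yaw),0]);Y=np.array([-X[1],X[0],0])
  for lean in(0,20,35,50):
    r=[]
    for tilt in(0,35,70):
      T=Ro.from_rotvec(Y*np.radians(tilt)).as_matrix()
      G=lip-.04*X+T@(X*-.17+np.array([0,0,.018]))
      z=T@(X*np.sin(np.radians(lean))-[0,0,np.cos(np.radians(lean))])
      o=[tr(G+.019*z,np.c_[np.cross(s*Y,z),s*Y,z]) for s in(1,-1)]
      r.append("".join("01"[a is not None] for a in o))
    print(yaw,lean,r)
E
```

```text
0 U 0.1 [-0.2   0.03  1.87  0.62  1.37 -0.19]
0 U 0.7 [-0.2   0.03  1.87  0.62  1.37  0.41]
0 U 1.6 [-0.2   0.03  1.87  0.62  1.37  1.31]
0 L 0.1 [-0.36 -0.01  2.    0.6   1.37 -0.36]
0 L 0.7 [-0.36 -0.01  2.    0.6   1.37  0.24]
0 L 1.6 [-0.36 -0.01  2.    0.6   1.37  1.14]
0 R 0.1 [-0.31  0.22  1.75  0.61  1.36 -0.32]
0 R 0.7 [-0.31  0.22  1.75  0.61  1.36  0.28]
0 R 1.6 [-0.31  0.22  1.75  0.61  1.36  1.18]
1 U 0.1 [-0.2   0.03  1.87  0.62  1.37  2.95]
1 U 0.7 [-0.2   0.03  1.87  0.62  1.37 -2.73]
1 U 1.6 [-0.2   0.03  1.87  0.62  1.37 -1.83]
1 L 0.1 [-0.36 -0.01  2.    0.6   1.37  2.78]
1 L 0.7 [-0.36 -0.01  2.    0.6   1.37 -2.91]
1 L 1.6 [-0.36 -0.01  2.    0.6   1.37 -2.01]
1 R 0.1 [-0.31  0.22  1.75  0.61  1.36  2.82]
1 R 0.7 [-0.31  0.22  1.75  0.61  1.36 -2.86]
1 R 1.6 [-0.31  0.22  1.75  0.61  1.36 -1.96]
view 0 0 [-0.42 -0.01  1.79  0.57  1.59 -0.39]
view 0 0.4 [-0.42 -0.01  1.79  0.57  1.59  0.01]
view 0 0.8 [-0.42 -0.01  1.79  0.57  1.59  0.41]
view 0 1.2 [-0.42 -0.01  1.79  0.57  1.59  0.81]
view 0 1.57 [-0.42 -0.01  1.79  0.57  1.59  1.18]
view 1 0 [-0.42 -0.01  1.79  0.57  1.59  2.76]
view 1 0.4 [-0.42 -0.01  1.79  0.57  1.59 -3.13]
view 1 0.8 [-0.42 -0.01  1.79  0.57  1.59 -2.73]
view 1 1.2 [-0.42 -0.01  1.79  0.57  1.59 -2.33]
view 1 1.57 [-0.42 -0.01  1.79  0.57  1.59 -1.96]
0 0 ['11', '11', '00']
0 20 ['11', '11', '11']
0 35 ['11', '11', '11']
0 50 ['11', '11', '11']
0.4 0 ['11', '11', '00']
0.4 20 ['11', '11', '11']
0.4 35 ['11', '11', '11']
0.4 50 ['00', '11', '11']
0.8 0 ['11', '11', '11']
0.8 20 ['11', '11', '11']
0.8 35 ['11', '11', '11']
0.8 50 ['11', '11', '11']
1.2 0 ['11', '11', '11']
1.2 20 ['11', '11', '11']
1.2 35 ['11', '11', '11']
1.2 50 ['11', '11', '11']
1.5 0 ['01', '11', '00']
1.5 20 ['11', '11', '11']
1.5 35 ['11', '11', '11']
1.5 50 ['11', '11', '11']
```

```bash
python3 - <<'E'
from station import robot
from h import *
m=Mill((.5744,.0765),1.486)
x=np.array([np.cos(1.5),np.sin(1.5),0]);z=np.array([0,0,-1.])
robot.move_to([.49,-.15,.33],mq(np.c_[x,np.cross(z,x),z]))
im,d,W=wristcloud(robot);np.savez("w1.npz",im=im,d=d,W=W)
robot.move_to(m.c+.16*m.n,mq(m.R(.3)))
im2,d2,W2=wristcloud(robot);np.savez("w2.npz",im=im2,d=d2,W=W2)
print(robot.read_clock(),robot.read_eef_pos())
cv2.imwrite("pics/w1.png",im)
cv2.imwrite("pics/w2.png",cv2.resize(im2,(800,600),interpolation=2))
E
```

```text
2.9333 [ 0.56715003 -0.01580767  0.23555253]
```

View pics/w1.png

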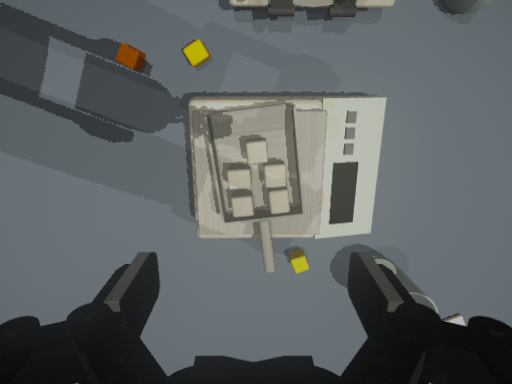

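View pics/w2.png

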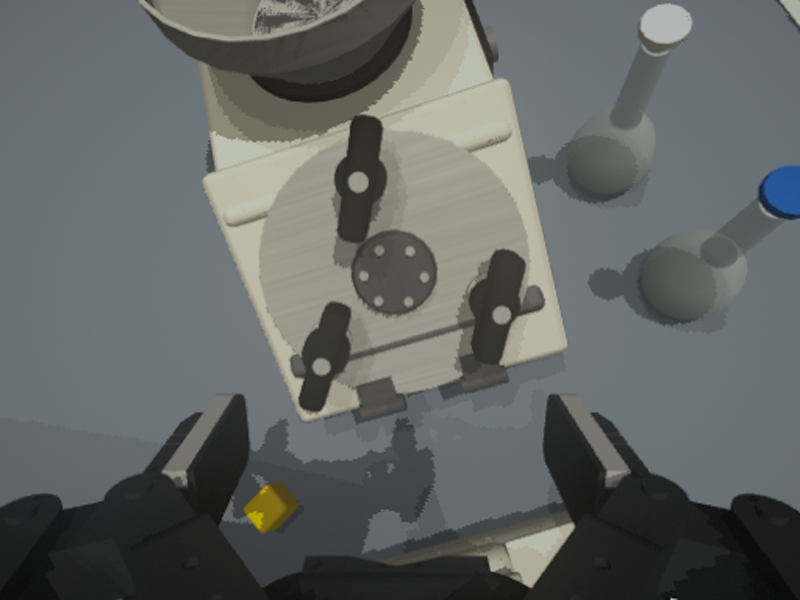

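The wrist views show the tray with its handle at (268,248) and all three T bars free: upper (358,182), left (325,358) and right (497,308) in the enlarged view. Next I fit the poses numerically.

```bash
python3 - <<'E'
from h import *
m=Mill((.5744,.0765),1.486)
W=np.load("w2.npz")['W'].reshape(-1,3);W=W[~np.isnan(W).any(1)]
D=W-m.c;A=np.c_[D@m.u,D@m.y,D@m.n]  # cover frame
r=np.hypot(A[:,0],A[:,1])
F=A[(r<.08)&(abs(A[:,2])<.006)];C=np.linalg.lstsq(np.c_[F[:,:2],np.ones(len(F))],F[:,2],rcond=None)[0];print("plane slopes u,y,off",C)
h=A[:,2]-np.c_[A[:,:2],np.ones(len(A))]@C
cp=A[(r<.035)&(h>.006)&(h<.010)][:,:2];print("cap mean",cp.mean(0),cv2.minEnclosingCircle((cp*1000).astype(np.float32)),len(cp))
mid=[]
for k in m.k:
    p=(m.k[k]-m.c)@np.c_[m.u,m.y]
    s=(np.hypot(*(A[:,:2]-p).T)<.045)&(h>.035)&(h<.046)
    B=A[s][:,:2];rc=cv2.minAreaRect((B*1000).astype(np.float32))
    v=np.linalg.svd(B-B.mean(0),full_matrices=False)[2][0];v*=np.sign(v[0])
    print(k,"nom",p.round(4),"rect",np.round(rc[0],1),np.round(rc[1],1),"turn",np.arctan2(-v[1],v[0]),s.sum(),h[s].mean())
    mid.append(np.array(rc[0])/1000-p)
print("offset",np.mean(mid,0))
hp=W[(abs(W[:,2]-.216)<.004)&(W[:,1]>.14)&(W[:,1]<.34)&(W[:,0]>.48)&(W[:,0]<.7)][:,:2]
print("hopper",circ(hp),len(hp))
V=np.load("w1.npz")['W'];
s=np.zeros(V.shape[:2],bool);s[215:280,250:285]=1
H=V[s&(V[...,2]>.1)&(V[...,2]<.125)]
T=V[95:230,195:315].reshape(-1,3);T=T[(T[:,2]>.104)&(T[:,2]<.118)]
H2=H[H[:,1]<H[:,1].max()-.012]
print("handle z",np.median(H2[:,2]),"mean",H2.mean(0),"ymin/max",H[:,1].min(),H[:,1].max(),len(H2))
v=np.linalg.svd(H2[:,:2]-H2[:,:2].mean(0),full_matrices=False)[2][0];v*=np.sign(v[1]);print("handle yaw",np.arctan2(v[1],v[0]))
print("handle-rect",cv2.minAreaRect((H2[:,:2]*1000).astype(np.float32)))
print("pan z",np.median(V[150:200,307:320,2]))
e=V[95:240,185:330].reshape(-1,3);e=e[(abs(e[:,2]-.080)<.005)];print("pan rect",cv2.minAreaRect((e[:,:2]*1000).astype(np.float32)))
E
```

```text
plane slopes u,y,off [-0.00400159 -0.00067425  0.00131503]
cap mean [-0.00035343 -0.00045576] ((-1.1446518898010254, -0.18829742074012756), 24.663070678710938) 1921
U nom [ 0.06 -0.  ] rect [59.  -0.2] [15.9 64.2] turn 0.45618019017792705 1583 0.03923297240929467
L nom [-0.03   0.052] rect [-30.8  51.2] [15.9 62.3] turn 0.5933786692187752 1117 0.03905428862862455
R nom [-0.03  -0.052] rect [-30.8 -52.1] [16.1 63.4] turn 0.4763553306249467 1236 0.039070251923374114
offset [-0.00088903 -0.00034352]
hopper (array([0.58761012, 0.23807701]), np.float64(0.08268289378204138)) 1103
handle z 0.11219756226969838 mean [ 0.50027906 -0.26236237  0.11198032] ymin/max -0.29648554596539284 -0.21885707707390006 534
handle yaw 1.6295875964447775
handle-rect ((500.2753601074219, -263.745849609375), (13.916215896606445, 65.8505859375), 3.307851552963257)
pan z nan
pan rect ((496.37890625, -178.87814331054688), (159.8238983154297, 160.21958923339844), 85.89063262939453)
```

```bash
cat >> h.py <<'E'
def mill():
    m=Mill((.5744,.0765),1.486);d=-.0009*m.u-.0003*m.y+.0013*m.n
    for k in m.k:m.k[k]=m.k[k]+d
    m.c=m.c+d
    return m
def turn(robot,k,t,over=.04):
    m=mill();p=m.k[k];q=mq(m.R(t))
    robot.set_gripper(.045)
    robot.move_to(p+.075*m.n,q)
    hit=robot.line_to(p+.011*m.n,max_speed=.12,force_limit=15)
    robot.set_gripper(0,40);o=robot.read_opening();m0=robot.read_moment()@m.n
    j=np.array(robot.read_joint_positions());f=[]
    for tt in(1.4,1.571+over):
        g=j.copy();g[5]+=tt-t;robot.goto_joints(g);f.append((robot.read_moment()@m.n-m0).round(2))
    print(k,"hit",hit,"open",o,"moment",f,"F",np.round(robot.read_contact_force(),1),"dq6",robot.read_joint_positions()[5]-j[5]+t,robot.read_clock())
    robot.set_gripper(.045)
    robot.line_to(p+.075*m.n,max_speed=.2)
E
python3 - <<'E'
from station import robot
from h import *
turn(robot,"U",.456)
E
```

```text
U hit False open 0.014937137923578314 moment [np.float64(0.01), np.float64(1.08)] F [ 1.2 -5.7 -4.1] dq6 1.605541283939891 6.1667
```

```bash
python3 - <<'E'
from station import robot
from h import *
turn(robot,"L",.593)
turn(robot,"R",.476)
m=mill();robot.move_to(m.c+.16*m.n,mq(m.R(.3)))
im,d,W=wristcloud(robot);np.savez("w3.npz",W=W);cv2.imwrite("pics/w3.png",im)
W=W.reshape(-1,3);W=W[~np.isnan(W).any(1)];D=W-m.c;A=np.c_[D@m.u,D@m.y,D@m.n];h=A[:,2]
for k in m.k:
    p=(m.k[k]-m.c)@np.c_[m.u,m.y];s=(np.hypot(*(A[:,:2]-p).T)<.045)&(h>.035)&(h<.046);B=A[s][:,:2]
    v=np.linalg.svd(B-B.mean(0),full_matrices=False)[2][0];v*=-np.sign(v[1]);print(k,"turn",np.arctan2(-v[1],v[0]),s.sum())
print(robot.read_clock())
# tray plan check
yaw=1.6285;X=np.array([np.cos(yaw),np.sin(yaw),0]);print("tip",np.array([.5003,-.2637])-X[:2]*.033)
E
```

```text
L hit False open 0.015274791503321497 moment [np.float64(0.08), np.float64(1.05)] F [ 3.8 -4.7 -5.8] dq6 1.605346426828398 10.5
R hit False open 0.01552776919050182 moment [np.float64(-0.02), np.float64(0.92)] F [ 3.9 -3.8 -6.2] dq6 1.6060669436420232 14.825
U turn 1.5700156469471067 1562
L turn 1.5865007447869666 1091
R turn 1.5665968351104833 1248
16.9
tip [ 0.50220316 -0.29664507]
```

View pics/w3.png

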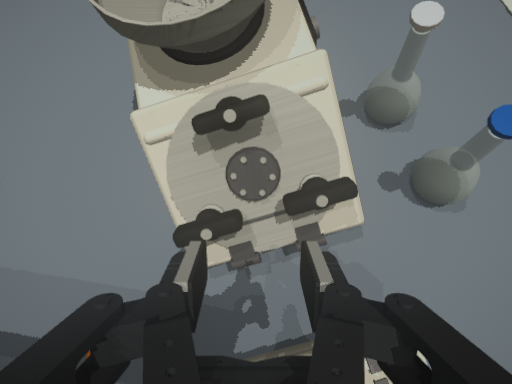

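All three knobs measure home (1.57–1.59 rad, and each ran onto its stop at about 1 N m), and the flasks have not moved. Next, the tray.

```bash
cat >> h.py <<'E'
YAW=1.6285;TO=np.array([.5022,-.2966,.078])+.122*np.array([np.cos(YAW),np.sin(YAW),0])
LEAN=np.radians(25);GX=-.092;GZ=.028
HOP=np.array([.588,.2395,.216])
def tcp(o,yaw,tilt=0,ref=(0,0,0)):
    "tool pose that puts tray point ref at o"
    T=Ro.from_euler('z',yaw).as_matrix()@Ro.from_euler('y',np.radians(tilt)).as_matrix()
    z=np.array([np.sin(LEAN),0,-np.cos(LEAN)]);y=np.array([0,-1.,0])   # tool x forward
    R=T@np.c_[np.cross(y,z),y,z]
    p=o+T@(np.array([GX,0,GZ])+.019*z-np.array(ref))
    return p,R
LIP=(.08,0,.010)
PY=1.5
def lipz(t): return .045-.025*min(t/30,1)
def pour(t):
    X=np.array([np.cos(PY),np.sin(PY),0])
    return tcp(HOP-.045*X+[0,0,lipz(t)],PY,t,LIP)
E
python3 - <<'E'
from station import robot
from h import *
print("TO",TO)
for t in range(0,75,10):
    p,R=pour(t);q=robot.ik(p,mq(R));print(t,p.round(3),None if q is None else np.round(q,2))
p,R=tcp(TO,YAW);print(p.round(3),R[:,0].round(2),np.round(robot.ik(p,mq(R)),2))
robot.set_gripper(.05)
robot.move_to(p-.09*R[:,2],mq(R))
hit=robot.line_to(p,max_speed=.12,force_limit=10)
robot.set_gripper(0,90)
f0=robot.read_contact_force()
hit2=robot.line_to(p+[0,0,.03],max_speed=.06)
robot.pause(.2)
print(hit,robot.read_opening(),"dF",robot.read_contact_force()-f0,robot.read_clock())
im,d=robot.read_camera("side");cv2.imwrite("pics/s2.png",cv2.resize(im[130:340,140:400],None,fx=2.5,fy=2.5,interpolation=2))
E
```

```text
TO [ 0.49516406 -0.17480306  0.078     ]
0 [0.573 0.031 0.262] [-0.28 -0.08  1.73  0.43  1.58 -0.23]
10 [0.573 0.034 0.282] [-0.2  -0.1   1.7   0.26  1.58 -0.13]
20 [0.574 0.041 0.301] [-0.1  -0.1   1.65  0.09  1.59 -0.03]
30 [0.575 0.053 0.319] [ 0.01 -0.09  1.61 -0.09  1.63  0.07]
40 [0.576 0.07  0.342] [ 0.12 -0.05  1.55 -0.26  1.69  0.16]
50 [0.577 0.09  0.362] [ 0.22  0.    1.49 -0.42  1.76  0.23]
60 [0.579 0.114 0.378] [ 0.32  0.07  1.43 -0.58  1.85  0.29]
70 [0.581 0.139 0.39 ] [ 0.41  0.16  1.37 -0.74  1.93  0.32]
[ 0.5   -0.259  0.089] [-0.05  0.9   0.42] [-0.76  0.22  1.72  0.29  1.53 -0.88]
False 0.012435847280806125 dF [ 2.44177818  0.26865022 -6.53339006] 20.425
```

View pics/s2.png

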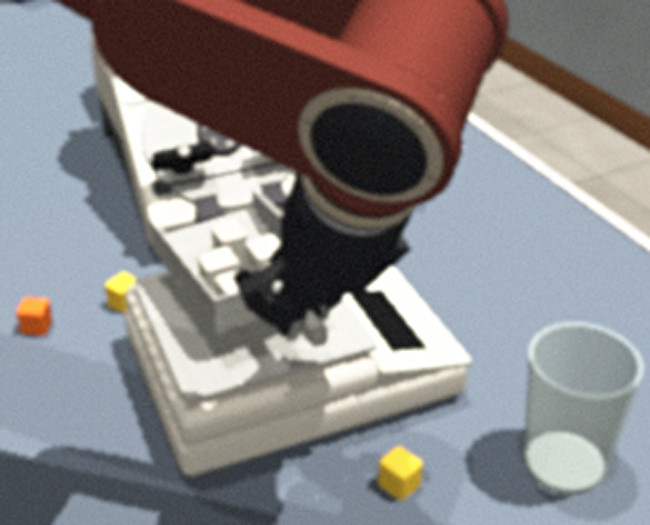

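```bash
cat >> h.py <<'E'
def traytilt(robot,o,yaw,src="wrist"):
    if src=="wrist": im,d,W=wristcloud(robot)
    else:
        im,d=robot.read_camera(src);W=cloud(im,d,robot.calibration(src))
    W=W.reshape(-1,3);W=W[~np.isnan(W).any(1)]
    A=(W-o)@Ro.from_euler('z',yaw).as_matrix()
    F=A[(abs(A[:,0])<.045)&(abs(A[:,1])<.042)&(abs(A[:,2])<.012)]
    if len(F)<30: return src,len(F)
    C=np.linalg.lstsq(np.c_[F[:,:2],np.ones(len(F))],F[:,2],rcond=None)[0]
    return src,"slope x,y deg",np.degrees(C[:2]).round(1),"off",C[2].round(4),len(F)
E
python3 - <<'E'
from station import robot
from h import *
for s in("wrist","scene"):print(traytilt(robot,TO+[0,0,.03],YAW,s))
p,R=tcp(TO+[0,0,.2],YAW)
robot.line_to(p,max_speed=.2)
p,R=pour(0)
robot.line_to(p+[0,0,.03],max_speed=.2,attitude=mq(R))
X=np.array([np.cos(PY),np.sin(PY),0])
print(robot.read_clock(),traytilt(robot,HOP-.125*X+[0,0,.065],PY,"scene"),robot.read_opening())
im,d=robot.read_camera("scene");cv2.imwrite("pics/s3.png",cv2.resize(im[150:340,230:440],None,fx=3,fy=3,interpolation=2))
E
```

```text
('wrist', 'slope x,y deg', array([-0.5,  0.6]), 'off', np.float64(0.0022), 8443)
('scene', 'slope x,y deg', array([-3. , -1.6]), 'off', np.float64(0.0031), 317)
23.2167 ('scene', 'slope x,y deg', array([-1.8, -1.3]), 'off', np.float64(0.0026), 622) 0.012763435253866497
```

View pics/s3.png

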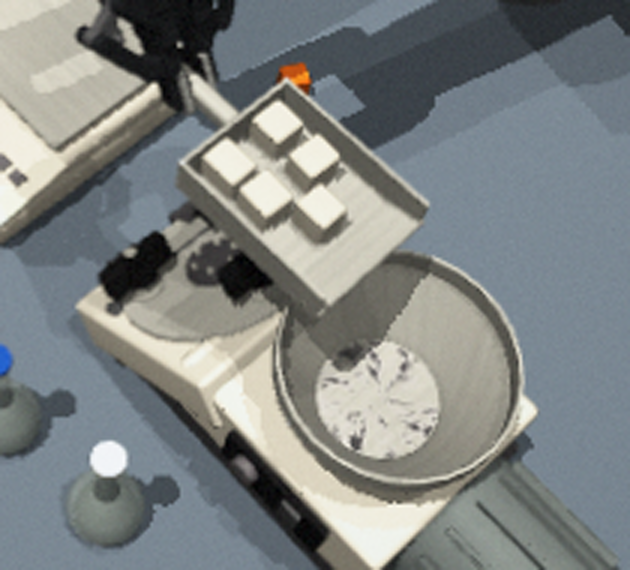

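```bash
python3 - <<'E'
from station import robot
from h import *
for t,v in((0,.1),(10,.06),(20,.06),(30,.04),(37,.03),(44,.03),(51,.03),(58,.03),(65,.04),(70,.04)):
    p,R=pour(t);robot.line_to(p,max_speed=v,attitude=mq(R))
robot.pause(.5)
print(robot.read_clock(),robot.read_opening())
a=[robot.read_camera(n)[0] for n in("scene","side")]
o=np.hstack([cv2.resize(a[0][150:340,270:440],(400,447)),cv2.resize(a[1][60:260,120:300],(400,447))])
cv2.imwrite("pics/s4.png",o)
E
```

```text
30.3583 0.012336197678755587
```

View pics/s4.png

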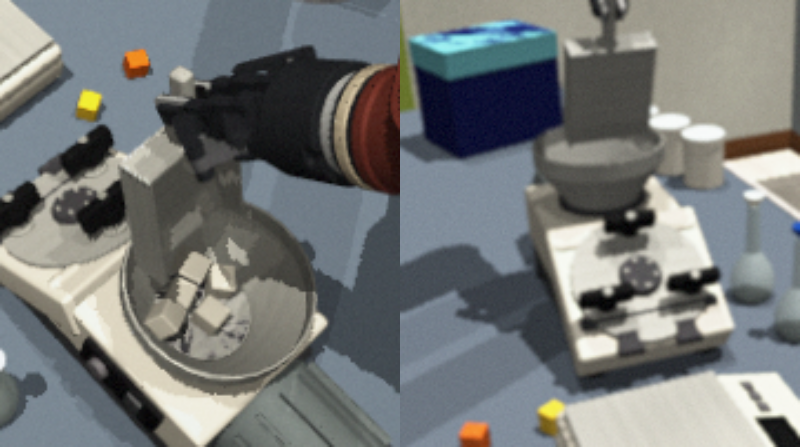

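```bash
python3 - <<'E'
from station import robot
from h import *
p,R=pour(70)
X=np.array([np.cos(PY),np.sin(PY),0])
robot.line_to(p+[0,0,.06],max_speed=.1)
for t in(40,0):
    p,R=pour(t);robot.line_to(p+[0,0,.07]-X*.09,max_speed=.15,attitude=mq(R))
print(robot.read_clock(),robot.read_opening(),robot.read_contact_force().round(2))
a=robot.read_camera("scene")[0];b=robot.read_camera("side")[0]
cv2.imwrite("pics/s5.png",cv2.resize(a[130:340,230:440],(600,600),interpolation=2))
E
```

```text
33.3 0.012627292914633019 [-0.32  0.53 -1.3 ]
```

View pics/s5.png

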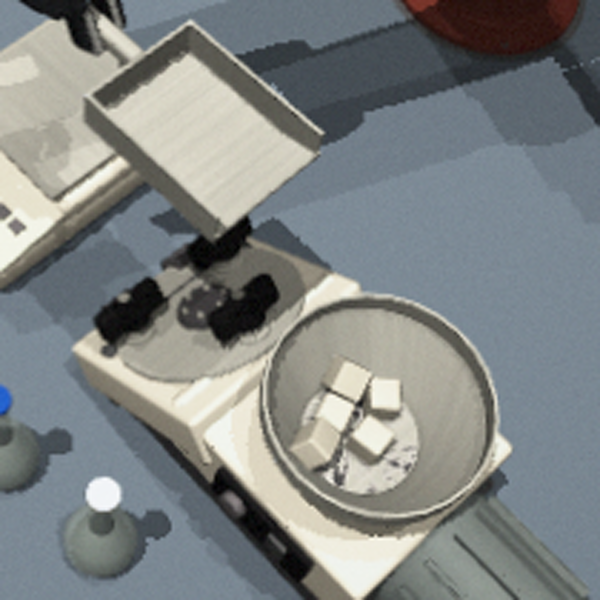

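Five blocks are in the hopper and the tray is empty. I'll bring it back over the pan and check that it is level.

```bash
python3 - <<'E'
from station import robot
from h import *
p,R=tcp(TO+[0,0,.2],YAW);robot.line_to(p,max_speed=.2,attitude=mq(R))
p,R=tcp(TO+[0,0,.03],YAW);robot.line_to(p,max_speed=.15)
robot.pause(.2)
print(traytilt(robot,TO+[0,0,.03],YAW),robot.read_clock(),robot.read_contact_force().round(2))
E
```

```text
('wrist', 'slope x,y deg', array([-0.2, -0.2]), 'off', np.float64(0.003), 23127) 36.1583 [-0.15 -0.03 -2.22]
```

```bash
python3 - <<'E'
from station import robot
from h import *
p,R=tcp(TO+[0,0,.006],YAW);robot.line_to(p,max_speed=.05);robot.pause(.2)
p,R=tcp(TO-[0,0,.003],YAW);hit=robot.line_to(p,max_speed=.01,force_limit=2)
print(hit,"h",(robot.read_eef_pos()-p)[2]-.003,robot.read_contact_force().round(2))
robot.pause(.2)
robot.set_gripper(.03,20);robot.pause(.2)
q=robot.read_eef_pos()
robot.line_to(q-.10*R[:,2],max_speed=.1)
print(traytilt(robot,TO,YAW),robot.read_clock())
robot.line_to(robot.read_eef_pos()+[-.05,-.12,.12],max_speed=.2)
robot.pause(.5)
print(traytilt(robot,TO,YAW,"scene"),robot.read_clock(),robot.read_contact_force().round(2))
a=robot.read_camera("scene")[0];cv2.imwrite("pics/s6.png",cv2.resize(a[110:340,140:440],(780,598),interpolation=2))
E
```

```text
True h 0.000859917337318025 [ 0.71 -0.78  4.45]
('wrist', 'slope x,y deg', array([-0.1, -0.1]), 'off', np.float64(0.0034), 9583) 39.4917
('scene', 'slope x,y deg', array([-0.2, -0.1]), 'off', np.float64(0.002), 746) 41.075 [-0.71 -0.24  0.58]
```

View pics/s6.png

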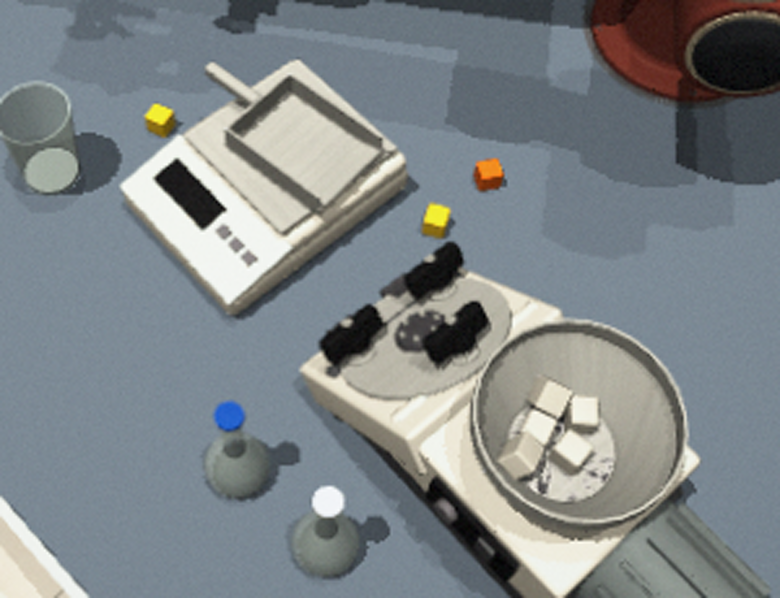

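The tray lies flat on the pan, five offcuts are in the hopper, the knobs are level, and the flasks and beaker are in place.

```bash
python3 -c "
from station import robot
robot.finish_job()"
```

```text
the job is handed in; nothing more can be done
```

The job is done and handed in. The last clock reading before that was 41 s, against the 72 s limit.

- **Knobs:** I turned all three clockwise onto their end stops, meeting about 1 N m there. The wrist camera then measured them at 1.570 (upper), 1.587 (left) and 1.567 rad (right). All this was before I touched the tray.
- **Offcuts:** I tipped the tray over the hopper. The pictures show all five offcuts in the hopper and the tray empty.
- **Tray:** I lowered it onto the pan until light contact, about 2 N above its hanging weight, and released it. The wrist and scene cameras both measured it flat to within 0.2°.
- **Rest of the scene:** The flasks, the beaker and the coloured cubes look unmoved in the last picture, and the arm was clear of everything.

One check disagreed. While the tray was lifted, the scene camera showed it sloping 2–3° but the wrist camera only about 0.5°. I trusted the wrist camera because it had many more points, and the final flat placing agrees with it.

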